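# Pop open the round waffle iron

### The arm

A 6-joint arm with a two-finger parallel gripper is mounted at the origin on a cart in front of the work surface, level with it; the furniture and walls round the work are solid. World frame = base frame: x ahead of the robot, y to its left, z up, the work surface at z = 0. Lengths are in m, angles in rad, forces in N, time in s.
With the tool pointing down it reaches from about 0.35 to 0.875 m from the base axis. Payload 4.2 kg.
Tool frame: the origin (TCP) lies at the very end of the fingers, on their centre line; the grasp point (between the pads) lies behind it (grip_point_offset is the z of the grasp point in the tool frame, in m); z points along the fingers, y is the line along which they close (so a half turn about z gives the same grasp; the last joint's range is limited). The gripper opens to 87 mm and grips with 3 to 60 N. Pads are 19 mm wide; open, the fingers measure 117 mm over their backs; the gripper's body (75 mm by 190 mm) begins 51 mm behind the grasp point.
Start: joints at [-1.049, 0.385, 0.008, 0, -1.194, -0.259], TCP at [0.162, -0.604, 0.19] pointing down, gripper open.
Joint ranges: [-3.14, 3.14], [-1.21, 2.06], [-1.07, 1.41], [-3.16, 2.05], [-2.99, -0.16], [-3.1, 3.1]. Speed limits (rad/s): [2.79, 2.79, 3.14, 3.14, 3.14, 3.14].

### API

Orientations are given as a unit quaternion [x, y, z, w].
In Python, from bench import * gives the robot as it stands. The module is installed in compiled form; this text tells all that it offers.
- The arm moves only by the shell command python3 -m pendant 'ROWS' [FORCE]. ROWS is JSON, a list of rows, each a list of 3 entries, a list of its own where there are three numbers: the shift along the tool's x, y, z in units of 50 mm (1.0 is 50 mm), then the turn about the tool's z in units of 8 degrees (1.0 is 8 degrees), then the opening, from -1 (shut) to 1 (fully open). A call has 1 to 20 rows; each row is the pose to reach, as a shift and turn from the pose commanded when the call began, along the tool's axes at that moment; what a row does not reach only later rows make up. A row lasts 1/10 s, in which the tool goes at most 50 mm and 8.59 degrees, less where a joint would pass 70% of its speed; a pose out of reach is approached as far as the arm can. A call with a gripper value outside its range is refused whole. The fingers move at their own pace and stop on an object; FORCE is the grip in N (left out, the last holds). Time passes only in rows, so rows that repeat a pose let the fingers close. It gives the time, the measured TCP pose, the force, the opening and the grip force at its end, in the units of the state.
- get_state(): the state, without advancing time (a new reading comes with each control period).
- capture(name): name is "scene" or "top" or "wrist"; returns a dict with "frame" (400x640x3 uint8, red, green, blue), "fx", "fy", "cx", "cy" (pixels), "dist_coeffs" ([k1, k2, p1, p2, k3] as OpenCV has them; the pictures are not rectified), "world_to_cam" (4x4, takes a point from world to camera coordinates). Camera axes: x right, y down, z forward; pixel columns grow to the right and rows downward; lengths in m; the calibration is good to about 2 mm. A picture is of the moment at which its call begins. There is no depth.
- finish_job(): hands the job in; it is judged then, once.
The state is a dict: "t": time; "joints": joint angles; "joint_vel": joint speeds; "effort": joint torques, N m; "position": TCP position; "tool_rot": TCP orientation; "wrist_force": force on the tool from outside, world axes, zero at the start; "moment": the same for the moment, N m; "gripper_width": opening from 0.0 (shut) to 1.0 (fully open); "finger_force": force on a finger pad.
Only numpy, scipy, OpenCV 4.12 (cv2) and the standard library are available. Lean on these libraries where they do the work, as an engineer would, in place of code of your own. Each camera call takes 0.05 s, during which the arm holds its last target. There are 200 camera calls.

### The job

Two cold waffle irons stand closed on the worktop, one round and one square. Press down the release button on the front of the round one so that its lid springs fully open, ready to be filled, then take the hand away. Leave the square iron closed and do not shove or tip the espresso cup standing between them.

Things in the scene. Friction and masses are not known exactly. Their poses are not given: they have to be found in the camera images.
- round_button_top (a point): Top centre of the round iron's release button: grey round cap, 25 mm across, 48 mm above the worktop, 14 mm proud of a black console (62 mm wide) at the iron's front. z is up, x runs from the button back to the lid. It goes straight down 8 mm against a spring (1.6 to 4.8 N) and returns when let go; about 4 mm down it draws back the steel hook that holds the lid.
- round_lid (a joint): Angle of the round iron's steel lid, rad: 0 closed, 1.4 open at its stop; a spring carries it there in about 1 s once unhooked and holds it. The iron is fixed: a disc 128 mm across centred 118 mm behind the button, top 73 mm above the worktop when closed; the lid's near edge is 54 mm behind the button centre. Hinge at the back: the lid swings up and away from the button.
- square_lid (a joint): Angle of the square iron's lid, rad: 0 closed, 1.4 open. It is 128 x 128 mm, otherwise built like the round one, with a button of the same kind.
- espresso_cup: Loose grey-green espresso cup with a handle, 63 x 88 x 49 mm, origin at the centre of its underside, z up. It stands between the irons near the front edge, and stays there.
There are look-alikes about, which are no part of the job. What is shaped like the espresso_cup but blue or purple is not meant.

How it is judged:
At the end, for the whole second after the job is handed in: The round iron's lid is open at its stop (within 10 degrees) and at rest, the square iron's lid is closed, and the espresso cup stands upright within 30 mm of where it was (value of joint round_lid above 1.22 rad and velocity of joint round_lid below 0.1 rad/s and value of joint square_lid below 0.1 rad and distance of espresso_cup from where it was at the start of the episode below 0.03 m and angle between espresso_cup's own z axis and vertical below 0.26 rad); the robot touches nothing.
It fails at once if the square iron's lid is opened (value of joint square_lid above 0.15 rad).
It fails at once if the espresso cup is shoved more than 30 mm or tipped over (distance of espresso_cup from where it was at the start of the episode above 0.03 m or angle between espresso_cup's own z axis and vertical above 0.5 rad).
It also fails if it takes over 29 s, if anything falls off the work surface, if the arm or the gripper's body presses on something with over 40 N, if the wrist force passes 120 N, or if a joint passes its speed limit or range.

## Working session

There is one attempt and no reset: what is moved stays moved. The work goes in short steps, Python scripts to look and compute and a shell command to move; the robot and the scene stay as the last step left them, time stands still between calls to the robot, and variables do not carry over. Pictures are saved under pics/ and viewed, at most 10 in all, crops included, and the job is handed in when it is done.

```bash
mkdir -p pics
cat > h.py <<'E'
from bench import *
import numpy as np, cv2
def snap(n,f):
    c=capture(n); cv2.imwrite('pics/'+f+'.png',c['frame'][:,:,::-1]); np.save('pics/'+f+'.npy',c,allow_pickle=True); return c
def load(f): return np.load('pics/'+f+'.npy',allow_pickle=True).item()
def ray(c,uv,z):
    K=np.array([[c['fx'],0,c['cx']],[0,c['fy'],c['cy']],[0,0,1.]])
    p=cv2.undistortPoints(np.array([[uv]],float),K,np.array(c['dist_coeffs'],float))[0,0]
    T=np.array(c['world_to_cam']); R=T[:3,:3]; o=-R.T@T[:3,3]; d=R.T@np.array([p[0],p[1],1])
    return o+d*(z-o[2])/d[2]
E
python3 - <<'E'
from h import *
for n in('scene','top'): snap(n,n+'0')
s=get_state(); print(s['t'],s['position'],s['tool_rot'],s['wrist_force'])
E
```

```text
0.1 [ 0.16221206 -0.60296161  0.18868178] [-1.30938639e-01  9.91389995e-01  9.58157250e-04 -1.80854930e-04] [0.26507021 0.09419086 0.16314871]
```

View pics/top0.png

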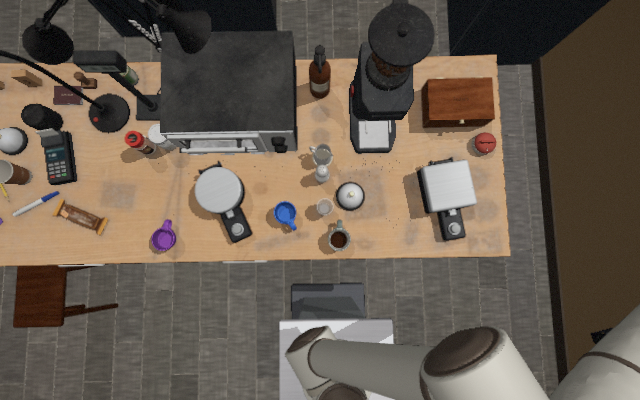

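View pics/scene0.png

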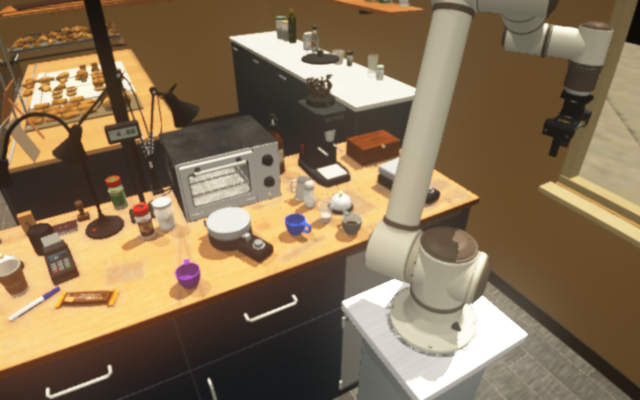

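The top view shows the round iron at (219,190) with its button at about (237,229), and the square iron at (447,186) with its button at (453,229). The grey-green cup is at (339,236). The blue cup (286,214) and purple cup (164,238) are look-alikes. Things that could be taken for the round button are the square iron's button (453,229), the white lid (350,196) and the small jar (324,207). I choose the cap at (237,229), on the console of the round iron. Next I measure it and check it in a crop.

Run:
```python
from h import *
c=load('top0'); s=load('scene0'); f=c['frame']
cv2.imwrite('pics/crop.png',np.hstack([cv2.resize(f[150:260,170:310],None,fx=4,fy=4,interpolation=2)[:,:,::-1][:440,:400],cv2.resize(s['frame'][195:275,195:290],(400,440),interpolation=2)[:,:,::-1]]))
hsv=cv2.cvtColor(f,cv2.COLOR_RGB2HSV)
m=((hsv[:,:,1]<60)&(hsv[:,:,2]>85)).astype(np.uint8)
n,l,st,ce=cv2.connectedComponentsWithStats(m)
for i in range(1,n):
    if st[i,4]>25 and 170<ce[i,0]<480 and 150<ce[i,1]<250: print(st[i],ce[i].round(1),ray(c,ce[i],.048).round(4),ray(c,ce[i],.073)[:2].round(4))
print('cup',ray(c,(339,236),.05)); print('blue',ray(c,(286,214),.05))
```

```text
[309 144  24  39 584] [321.6 161.4] [0.5936 0.0313 0.048 ] [0.5882 0.0318]
[ 421  159   57   57 2257] [449.4 185.8] [ 0.5169 -0.3229  0.048 ] [ 0.5133 -0.3143]
[ 195  167   47   51 1780] [218.2 190.3] [0.5168 0.3223 0.048 ] [0.5132 0.3161]
[338 183  25  25 484] [350.4 195.1] [ 0.4961 -0.0472  0.048 ] [ 0.4929 -0.0449]
[316 198  18  18 233] [324.4 206.4] [0.4658 0.0262 0.048 ] [0.4633 0.0268]
[328 220  23  31 234] [339.3 236.5] [ 0.3816 -0.0131  0.048 ] [ 0.3811 -0.0116]
[231 223  13  13 129] [237.3 228.9] [0.4078 0.2686 0.048 ] [0.4067 0.2636]
[448 222  13  13 130] [454.5 228. ] [ 0.3995 -0.3303  0.048 ] [ 0.3986 -0.3216]
cup [ 0.38302091 -0.01231454  0.05      ]
blue [0.44651735 0.13310841 0.05      ]
```

View pics/crop.png

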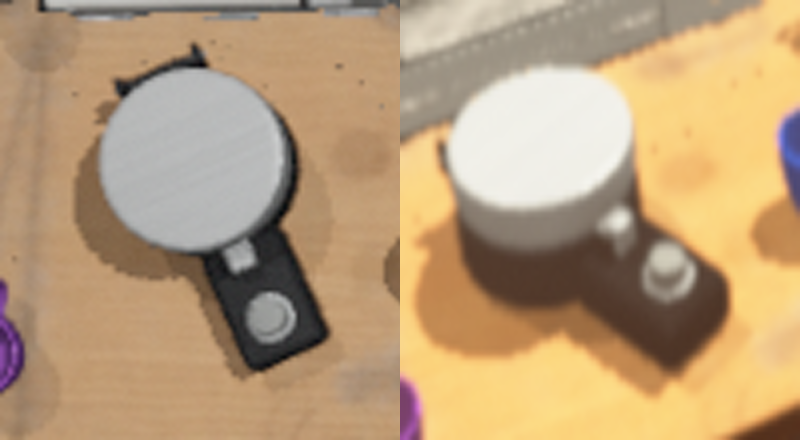

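The crop confirms a round grey cap on the round iron's console, at top pixel (237.5,229.5) and scene pixel about (258.6,242.3). The lid centre is 116 mm behind it, against 118 given. I cross-check with the second view and work out the move.

Run:
```python
from h import *
c=load('top0'); s=load('scene0')
print(ray(c,(237.5,229.5),.048),ray(s,(258.6,242.3),.048))
st=get_state(); p=np.array(st['position'])
from scipy.spatial.transform import Rotation as R
r=R.from_quat(st['tool_rot'])
for w in((.45,-.1,.19),(.407,.268,.12)):
    print((r.inv().apply(np.array(w)-p)/.05).round(2))
b=ray(c,(237.5,229.5),.048)[:2]; d=ray(c,(218.5,190.3),.073)[:2]-b
print('axis deg',np.degrees(np.arctan2(d[1],d[0])),np.linalg.norm(d),'tool y deg',np.degrees(np.arctan2(*r.as_matrix()[[1,0],1])))
```

```text
[0.40624067 0.26790251 0.048     ] [0.40260181 0.27074626 0.048     ]
[-8.17  8.22 -0.01]
[-9.25 15.55  1.4 ]
axis deg 23.853170420607192 0.11691554970352024 tool y deg 105.04767321401873
```

```bash
python3 -m pendant '[[[-8.2,8.2,0],-1.1,-1],[[-8.2,8.2,0],-1.1,-1],[[-8.2,8.2,0],-1.1,-1],[[-8.2,8.2,0],-1.1,-1],[[-8.2,8.2,0],-1.1,-1],[[-8.2,8.2,0],-1.1,-1],[[-8.2,8.2,0],-1.1,-1],[[-8.2,8.2,0],-1.1,-1],[[-8.2,8.2,0],-1.1,-1],[[-8.2,8.2,0],-1.1,-1],[[-8.2,8.2,0],-1.1,-1],[[-8.2,8.2,0],-1.1,-1],[[-8.2,8.2,0],-1.1,-1],[[-8.2,8.2,0],-1.1,-1],[[-8.2,8.2,0],-1.1,-1],[[-8.2,8.2,0],-1.1,-1]]'
cat > to.py <<'E'
from h import *; import sys
from scipy.spatial.transform import Rotation as R
st=get_state(); r=R.from_quat(st['tool_rot']); w=np.array(eval(sys.argv[1]))
print(st['t'],np.round(st['position'],4),(r.inv().apply(w-st['position'])/.05).round(3),'y deg',np.degrees(np.arctan2(*r.as_matrix()[[1,0],1])).round(1),np.round(st['wrist_force'],1),st['gripper_width'],np.round(st['joints'],2))
E
python3 to.py '(.406,.269,.12)'
```

```text
t: 1.7
position: [0.4511, -0.102, 0.1896]
tool_rot: [-0.206, 0.979, 0.0, -0.0]
wrist_force: [0.3, 0.0, 0.5]
gripper_width: 0.007
finger_force: 0.0
1.7 [ 0.4511 -0.102   0.1896] [-2.164  7.154  1.392] y deg 113.8 [0.3 0.  0.5] 0.0068355213619382136 [ 0.13  0.11 -0.37 -0.   -1.09 -1.29]
```

```bash
python3 -m pendant '[[[-2.15,7.15,0],0,-1],[[-2.15,7.15,0],0,-1],[[-2.15,7.15,0],0,-1],[[-2.15,7.15,0],0,-1],[[-2.15,7.15,0],0,-1],[[-2.15,7.15,0],0,-1],[[-2.15,7.15,0],0,-1],[[-2.15,7.15,0],0,-1],[[-2.15,7.15,0],0,-1],[[-2.15,7.15,1.4],0,-1],[[-2.15,7.15,1.4],0,-1],[[-2.15,7.15,1.4],0,-1],[[-2.15,7.15,1.4],0,-1]]'
python3 to.py '(.406,.269,.05)'
python3 - <<'E'
from h import *
snap('wrist','w1')
E
```

```text
t: 3.0
position: [0.4064, 0.2685, 0.1204]
tool_rot: [-0.206, 0.979, -0.0, 0.0]
wrist_force: [0.4, -0.6, 0.7]
gripper_width: 0.006
finger_force: 0.0
3.0 [0.4064 0.2685 0.1204] [0.005 0.012 1.408] y deg 113.8 [ 0.4 -0.6  0.7] 0.005906784832517293 [ 0.92  0.22 -0.42  0.   -0.93 -2.07]
```

View pics/w1.png

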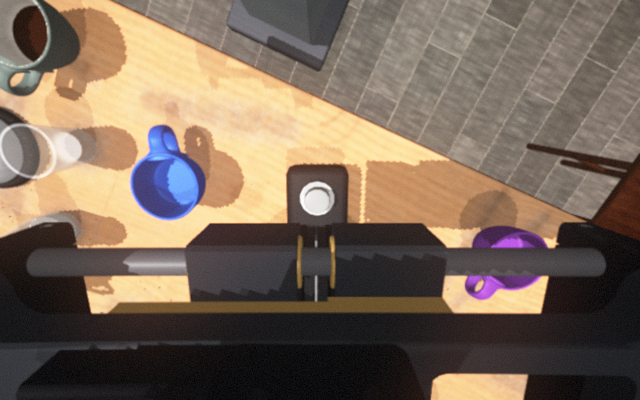

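The wrist view shows the cap at about (317,198) on the console, centred left to right on the closed fingers, with the blue and purple cups well to either side. I'll check its position by casting a ray.

Run:
```python
from h import *
c=load('w1'); f=c['frame'][170:222,285:350]
g=cv2.cvtColor(f,cv2.COLOR_RGB2GRAY); _,m=cv2.threshold(g,150,255,0)
n,l,st,ce=cv2.connectedComponentsWithStats(m)
i=1+st[1:,4].argmax(); u=ce[i]+[285,170]; print(st[i],u,ray(c,u,.048),ray(c,u+[1,0],.048)-ray(c,u,.048))
```

```text
[ 15  11  34  35 867] [316.17647059 198.50980392] [0.40607309 0.27087624 0.048     ] [-0.00037598  0.00085421  0.        ]
```

```bash
python3 -m pendant '[[[0,0.03,0.5],0,-1],[[0,0.03,1.0],0,-1],[[0,0.03,1.3],0,-1],[[0,0.03,1.4],0,-1],[[0,0.03,1.48],0,-1],[[0,0.03,1.53],0,-1],[[0,0.03,1.57],0,-1],[[0,0.03,1.57],0,-1],[[0,0.03,1.57],0,-1],[[0,0.03,1.57],0,-1]]'
python3 to.py '(.406,.270,.041)'
python3 - <<'E'
from h import *
snap('scene','s2')
E
```

```text
t: 4.05
position: [0.4051, 0.2709, 0.0415]
tool_rot: [-0.207, 0.978, 0.0, 0.0]
wrist_force: [-0.6, -0.2, -0.2]
gripper_width: 0.005
finger_force: 0.0
4.05 [0.4051 0.2709 0.0415] [-0.01  -0.024  0.009] y deg 113.9 [-0.6 -0.2 -0.2] 0.004926635919124087 [ 0.92  0.32 -0.52  0.   -0.73 -2.08]
```

View pics/s2.png

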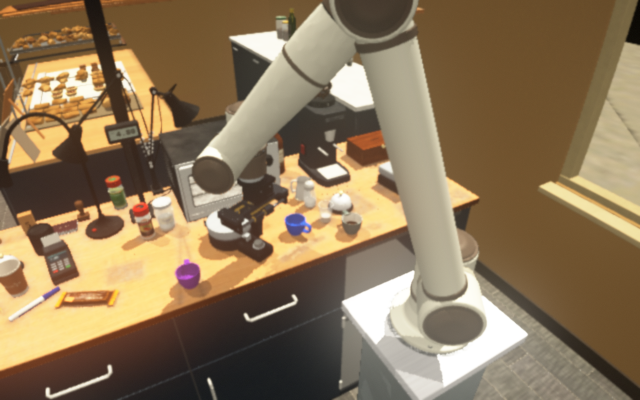

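The scene view shows the hand at the console near (255,235), and the lid still looks closed. The wrist force is about 0, so the button may not be touched. I'll look from the wrist.

Run:
```python
from h import *
c=snap('wrist','w2'); s=load('s2')
a=cv2.resize(c['frame'][150:350,180:460],(560,400)); b=cv2.resize(s['frame'][180:280,190:300],(240*1,218),interpolation=2)
o=np.zeros((400,800,3),np.uint8); o[:,:560]=a; o[:218,560:]=b
cv2.imwrite('pics/w2c.png',o[:,:,::-1])
```

```text
(no output)
```

View pics/w2c.png

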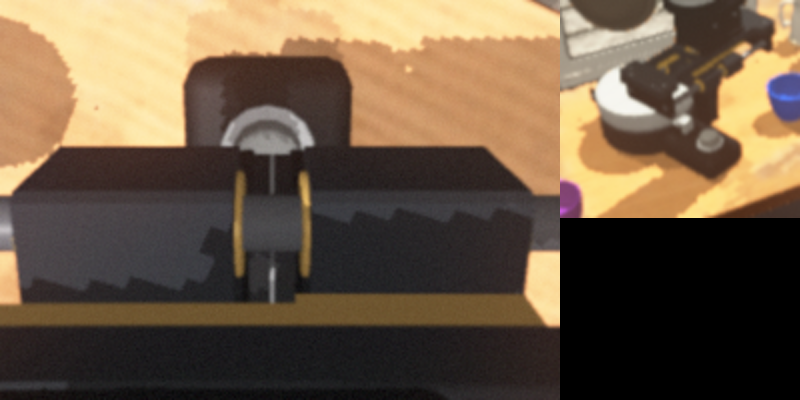

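```bash
python3 - <<'E'
from h import *
def proj(c,P):
    T=np.array(c['world_to_cam']); K=np.array([[c['fx'],0,c['cx']],[0,c['fy'],c['cy']],[0,0,1.]])
    return cv2.projectPoints(np.array([P],float),cv2.Rodrigues(T[:3,:3])[0],T[:3,3],K,np.array(c['dist_coeffs'],float))[0].ravel().round(1)
w=load('w2'); s=load('s2')
u=(315,217)
for z in(.034,.04,.048): print(z,ray(w,u,z))
P=get_state()['position']; print(P,proj(w,P),proj(s,P),proj(load('w1'),(.4064,.2685,.1204)))
print('scene cap now',ray(s,(190+150*110/240,180+135*100/218),.04),ray(s,(190+150*110/240,180+135*100/218),.048))
T=np.array(w['world_to_cam']);print(-T[:3,:3].T@T[:3,3])
E
python3 to.py '(.406,.270,.041)'
```

```text
0.034 [0.40245455 0.27121908 0.034     ]
0.04 [0.40068284 0.27044976 0.04      ]
0.048 [0.39832056 0.26942399 0.048     ]
[0.40499759 0.27084317 0.04133494] [313.  223.2] [258.5 243.7] [313.  223.3]
scene cap now [0.41341893 0.26671686 0.04      ] [0.40391088 0.26977911 0.048     ]
[0.34265781 0.24525375 0.23650523]
4.15 [0.405  0.2708 0.0413] [-0.012 -0.024  0.007] y deg 113.9 [-0.2 -0.6  0.1] 0.01307296104449243 [ 0.92  0.32 -0.52  0.   -0.73 -2.08]
```

The TCP projects onto the cap in both views, but there is no force and the lid is still shut. I'll go down in small steps, watching the force.

```bash
python3 -m pendant '[[[0,0,0.02],0,-1],[[0,0,0.04],0,-1],[[0,0,0.04],0,-1],[[0,0,0.04],0,-1]]';python3 -m pendant '[[[0,0,0.02],0,-1],[[0,0,0.04],0,-1],[[0,0,0.04],0,-1],[[0,0,0.04],0,-1]]'
python3 - <<'E'
from h import *
a=load('s2'); s=snap('scene','s3'); w=snap('wrist','w3')
o=np.hstack([cv2.resize(x['frame'][180:280,190:290],(400,400),interpolation=2) for x in(a,s)])
cv2.imwrite('pics/c3.png',o[:,:,::-1])
E
```

```text
t: 4.55
position: [0.4049, 0.2707, 0.0391]
tool_rot: [-0.207, 0.978, -0.0, -0.0]
wrist_force: [0.7, 0.5, 0.5]
gripper_width: 0.008
finger_force: 0.0
t: 4.95
position: [0.4049, 0.2707, 0.0371]
tool_rot: [-0.207, 0.978, -0.0, -0.0]
wrist_force: [0.0, -0.1, 0.2]
gripper_width: 0.003
finger_force: 0.0
```

View pics/c3.png

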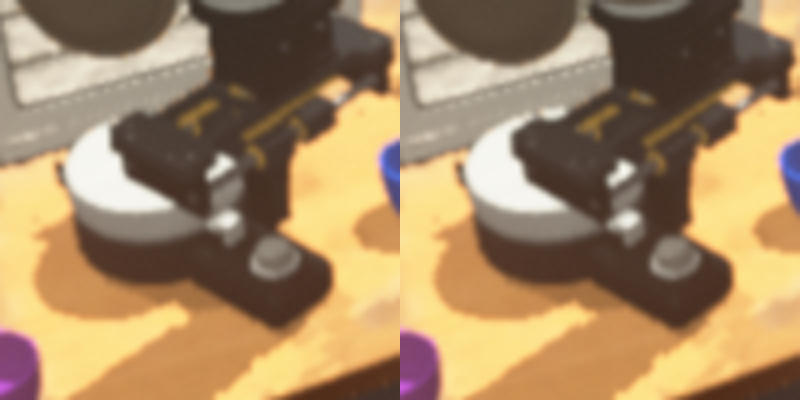

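The scene crop (left before, right now) shows the cap at (275,250) still unpressed. The fingertip ends at about (280,228), just above it, so the shut fingertips sit higher than the reported TCP. I'll keep going down in small steps, watching the force.

```bash
for i in 1; do python3 -m pendant '[[[0,0,0.02],0,-1],[[0,0,0.04],0,-1],[[0,0,0.06],0,-1],[[0,0,0.06],0,-1]]' | grep -E '^(t|pos|wrist)'; done; python3 -m pendant '[[[0,0,0.02],0,-1],[[0,0,0.04],0,-1],[[0,0,0.04],0,-1]]' | grep -E '^(pos|wrist)'
```

```text
t: 5.45
position: [0.4048, 0.2706, 0.034]
tool_rot: [-0.207, 0.978, -0.0, -0.0]
wrist_force: [1.0, -0.3, 0.1]
position: [0.4048, 0.2706, 0.032]
wrist_force: [0.0, 0.1, 0.3]
```

```bash
python3 -m pendant '[[[0,0,0.02],0,-1],[[0,0,0.04],0,-1],[[0,0,0.04],0,-1]]' | grep -E '^(pos|wrist)'
python3 - <<'E'
from h import *
s=snap('scene','s4'); w=snap('wrist','w4')
o=np.hstack([cv2.resize(s['frame'][200:260,230:290],(400,400),interpolation=2),cv2.resize(w['frame'][180:280,266:366],(400,400),interpolation=2)])
cv2.imwrite('pics/c4.png',cv2.convertScaleAbs(o[:,:,::-1],alpha=1.5,beta=20))
E
```

```text
position: [0.4048, 0.2706, 0.03]
wrist_force: [-0.1, -0.1, -0.8]
```

View pics/c4.png

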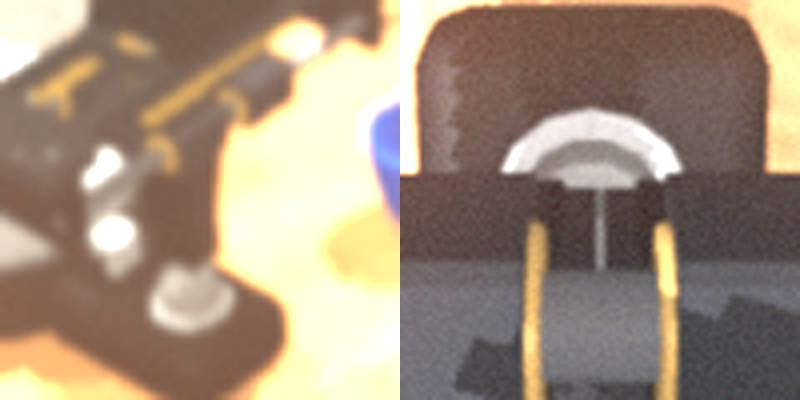

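The scene crop shows the finger ending on the cap's top edge at about (195,265), so contact is near. The wrist crop shows the seam centred on the cap. I continue.

```bash
python3 -m pendant '[[[0,0,0.02],0,-1],[[0,0,0.04],0,-1],[[0,0,0.04],0,-1]]' | grep -E '^(pos|wrist)'; python3 -m pendant '[[[0,0,0.02],0,-1],[[0,0,0.04],0,-1],[[0,0,0.04],0,-1]]' | grep -E '^(pos|wrist)';python3 -m pendant '[[[0,0,0.02],0,-1],[[0,0,0.04],0,-1],[[0,0,0.04],0,-1]]' | grep -E '^(pos|wrist)'
```

```text
position: [0.4048, 0.2706, 0.028]
wrist_force: [-0.1, 0.5, -0.5]
position: [0.4048, 0.2706, 0.026]
wrist_force: [-0.8, 0.7, 0.1]
position: [0.4048, 0.2706, 0.024]
wrist_force: [0.9, -0.4, -0.6]
```

```bash
python3 -m pendant '[[[0,0,0.02],0,-1],[[0,0,0.04],0,-1],[[0,0,0.04],0,-1]]' | grep -E '^(pos|wrist)'; python3 -m pendant '[[[0,0,0.02],0,-1],[[0,0,0.04],0,-1],[[0,0,0.04],0,-1]]' | grep -E '^(pos|wrist)'
python3 - <<'E'
from h import *
s=snap('scene','s5'); w=snap('wrist','w5')
o=np.hstack([cv2.resize(s['frame'][195:265,225:295],(400,400),interpolation=2),cv2.resize(w['frame'][180:280,266:366],(400,400),interpolation=2)])
cv2.imwrite('pics/c5.png',cv2.convertScaleAbs(o[:,:,::-1],alpha=1.5,beta=20))
E
```

```text
position: [0.4048, 0.2706, 0.022]
wrist_force: [-0.1, 0.4, -0.3]
position: [0.4048, 0.2706, 0.02]
wrist_force: [-0.4, 0.3, 0.7]
```

View pics/c5.png

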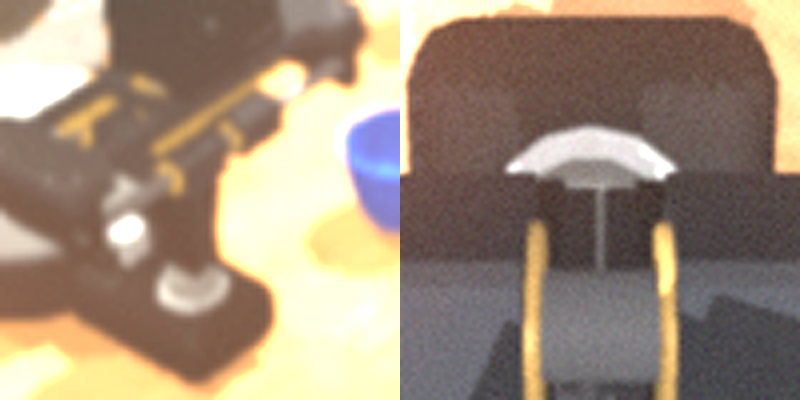

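The scene crop now shows the fingertip at about (195,280) covering the cap, with only the collar crescent visible. I continue and track the lid numerically as bright pixels in the top view.

```bash
cat > lid.py <<'E'
from h import *
a=load('top0')['frame'].astype(int); c=capture('top')['frame'].astype(int)
d=np.abs(a-c).sum(2)>90
print('t',get_state()['t'],'lid px changed',d[165:218,194:225].sum(),'cup',d[222:250,328:350].sum(),'sq',d[160:215,422:478].sum())
E
python3 lid.py
python3 -m pendant '[[[0,0,0.02],0,-1],[[0,0,0.04],0,-1],[[0,0,0.04],0,-1]]' | grep -E '^(pos|wrist)';python3 lid.py; python3 -m pendant '[[[0,0,0.02],0,-1],[[0,0,0.04],0,-1],[[0,0,0.04],0,-1],[[0,0,0.04],0,-1]]' | grep -E '^(pos|wrist)';python3 lid.py
```

```text
t 7.8 lid px changed 216 cup 0 sq 0
position: [0.4048, 0.2706, 0.018]
wrist_force: [-0.1, -0.1, -0.7]
t 8.15 lid px changed 216 cup 0 sq 0
position: [0.4049, 0.2707, 0.0161]
wrist_force: [0.5, 0.7, 0.1]
t 8.6 lid px changed 207 cup 0 sq 0
```

```bash
cat >> h.py <<'E'
def proj(c,P):
    T=np.array(c['world_to_cam']); K=np.array([[c['fx'],0,c['cx']],[0,c['fy'],c['cy']],[0,0,1.]])
    return cv2.projectPoints(np.array([P],float),cv2.Rodrigues(T[:3,:3])[0],T[:3,3],K,np.array(c['dist_coeffs'],float))[0].ravel().round(1)
E
python3 - <<'E'
from h import *
w=load('w5'); s=load('s5'); x,y=.4048,.2706
for dz in(0,.01,.02,.03): print(dz,'wrist',proj(w,(x,y,.02+dz)),'scene',proj(s,(x,y,.02+dz)))
for n,P in(('cap',(.406,.270,.048)),('cap pressed',(.406,.270,.04)),('capfront',(.406-.0125*.914,.27-.0125*.406,.048)),('collarfront',(.406-.0165*.914,.27-.0165*.406,.036))): print(n,proj(w,P),proj(s,P),proj(load('top0'),P))
st=get_state(); print({k:np.round(st[k],3) for k in('effort','moment','wrist_force','gripper_width','finger_force')})
E
```

```text
0 wrist [313.  223.1] scene [259.2 249.7]
0.01 wrist [312.9 228.1] scene [258.9 246.9]
0.02 wrist [312.7 233.5] scene [258.6 244.1]
0.03 wrist [312.6 239.5] scene [258.3 241.3]
cap [310.9 239.6] [258.4 241.5] [236.7 229.6]
cap pressed [311.1 234.8] [258.6 243.8] [237.3 229.7]
capfront [310.8 219.9] [261.7 243.3] [238.6 233.7]
collarfront [311.  207.9] [263.1 247.2] [240.  235.1]
{'effort': array([-2.0000e-03, -3.1506e+01,  1.2273e+01,  2.7310e+00, -8.6000e-02,
       -0.0000e+00]), 'moment': array([0.036, 0.005, 0.022]), 'wrist_force': array([ 0.502, -0.276,  0.487]), 'gripper_width': np.float64(0.005), 'finger_force': np.float64(0.0)}
```

```bash
for k in 1; do python3 -m pendant '[[[0,0,0.02],0,-1],[[0,0,0.04],0,-1],[[0,0,0.04],0,-1]]' | grep -E '^(pos|wrist)';done; python3 -m pendant '[[[0,0,0.02],0,-1],[[0,0,0.04],0,-1],[[0,0,0.04],0,-1]]' | grep -E '^(pos|wrist)';python3 lid.py
```

```text
position: [0.405, 0.2708, 0.0144]
wrist_force: [0.1, -0.7, 2.7]
position: [0.405, 0.2709, 0.0122]
wrist_force: [-0.1, 0.3, 4.4]
t 9.25 lid px changed 205 cup 0 sq 0
```

Contact: the force is 2.7 N, then 4.4 N, which matches the button spring. I press a little further and dwell.

```bash
python3 -m pendant '[[[0,0,0.01],0,-1],[[0,0,0.02],0,-1],[[0,0,0.02],0,-1],[[0,0,0.02],0,-1]]' | grep -E '^(pos|wrist)';python3 lid.py; python3 -m pendant '[[[0,0,0.01],0,-1],[[0,0,0.02],0,-1],[[0,0,0.02],0,-1],[[0,0,0.02],0,-1],[[0,0,0.02],0,-1]]' | grep -E '^(pos|wrist)';python3 lid.py
```

```text
position: [0.405, 0.2708, 0.0111]
wrist_force: [-0.3, -0.2, 2.7]
t 9.7 lid px changed 492 cup 0 sq 0
position: [0.405, 0.2709, 0.0102]
wrist_force: [0.1, 0.7, 3.2]
t 10.25 lid px changed 1290 cup 0 sq 0
```

The lid is opening. I retract up, and away from the lid along tool +x.

```bash
python3 -m pendant '[[[0,0,-0.2],0,-1],[[0,0,-0.6],0,-1],[[0.1,0,-1.2],0,-1],[[0.4,0,-2],0,-1],[[0.8,0,-2.8],0,-1],[[0.8,0,-3.4],0,-1],[[0.8,0,-3.4],0,-1],[[0.8,-2,-3.4],0,-1],[[0.8,-2,-3.4],0,-1],[[0.8,-2,-3.4],0,-1],[[0.8,-2,-3.4],0,-1],[[0.8,-2,-3.4],0,-1],[[0.8,-2,-3.4],0,-1],[[0.8,-2,-3.4],0,-1]]' | grep -E '^(t:|pos|wrist)';python3 lid.py
python3 - <<'E'
from h import *
s=snap('scene','s6');t=snap('top','t6')
o=np.hstack([cv2.resize(s['frame'][150:270,170:370],(400,240)),cv2.resize(t['frame'][150:270,170:370],(400,240))])
cv2.imwrite('pics/c6.png',o[:,:,::-1])
E
```

```text
t: 11.65
position: [0.4084, 0.164, 0.18]
wrist_force: [0.1, -0.4, -0.6]
t 11.7 lid px changed 1375 cup 0 sq 0
```

View pics/c6.png

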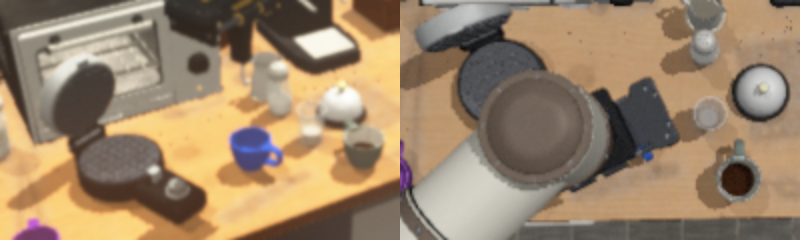

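The scene view shows the round lid standing open at (80,95), the grey-green cup unmoved at (362,147), and the hand clear above. The square iron's pixels are unchanged. I hand in the job.

```bash
python3 -m pendant '[[[0,0,0],0,-1],[[0,0,0],0,-1],[[0,0,0],0,-1],[[0,0,0],0,-1],[[0,0,0],0,-1]]' | grep -E '^(t:|wrist)'; python3 -c "
from bench import *
print(finish_job())"
```

```text
t: 12.3
wrist_force: [0.4, 0.2, -0.2]
the job is handed in; nothing more can be done
None
```

I pressed the round iron's button and its lid sprang open; the square iron stayed closed, the espresso cup did not move and the hand is clear. I handed the job in at about 12.3 s; no verdict came back.

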